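Clear the cooling plate and line up the wax blocks

TASK

First use the scraper to sweep all the wax chips off the cooling plate into the waste tray, which stands at its left or right end (scrape them, do not pick them up), and put the scraper back upright on its rubber mat. Then line up all the wax blocks squarely on the cleaned plate, one inside each printed bay: the tall control block in the end bay next to the waste tray, the others in any order in the bays that follow it, with no bay skipped. Leave the bottle, slide box and beaker where they are.

Things in the scene. Friction and masses are not known exactly. Their poses are not given: they have to be found in the camera images.
- plate: Fixed dark grey anodised cooling plate, 150 (x) x 300 (y) x 30 mm high; origin at the centre of its underside, long side along y; the flat top is 30 mm above the bench. A lip 4 mm thick and 6 mm high runs along the two long sides (142 mm clear between them); both short ends are open. Five printed light bay outlines, 46 (x) x 34 (y) mm, lie in a row along its middle line.
- bay1 (a point): Centre of printed bay 1 of 5 at the height of the plate's top; bays lie 44 mm apart along the plate's y, bay1 at the -y end, bay5 at the +y end.
- bay2 (a point): Centre of printed bay 2 of 5 at the height of the plate's top; bays lie 44 mm apart along the plate's y, bay1 at the -y end, bay5 at the +y end.
- bay3 (a point): Centre of printed bay 3 of 5 at the height of the plate's top; bays lie 44 mm apart along the plate's y, bay1 at the -y end, bay5 at the +y end.
- bay4 (a point): Centre of printed bay 4 of 5 at the height of the plate's top; bays lie 44 mm apart along the plate's y, bay1 at the -y end, bay5 at the +y end.
- bay5 (a point): Centre of printed bay 5 of 5 at the height of the plate's top; bays lie 44 mm apart along the plate's y, bay1 at the -y end, bay5 at the +y end.
- tray: Fixed shallow open steel waste tray, 170 (x) x 160 (y) x 9 mm high, walls and floor 3 mm; origin at the centre of its underside. It stands against one short end of the plate, with a 3 mm gap: left (plate +y) or right (plate -y) differs from start to start. Its rim is 21 mm below the plate's top.
- board: Fixed flat grey loading board, 170 x 160 x 6 mm, origin at the centre of its underside; at the plate's other short end. The wax blocks start on it.
- mat: Fixed thin grey rubber mat, 100 (x) x 140 (y) x 3 mm, beyond the plate's far long side: the scraper's place. Origin at the centre of its underside.
- scraper: Loose scraper block, 0.22 kg, standing upright: steel foot 95 (x) x 30 (y) x 14 mm with a white handle 70 (x) x 24 (y) x 34 mm above it, 48 mm high in all. Origin at the centre of its underside; grip the handle across its y (24 mm).
- control: The control block, always there: the one tall wax block, 40 (x) x 28 (y) x 30 mm high, 45 g, on a white cassette; origin at the centre of its underside, z up.
- block1: Ordinary wax block (two to four of them are there), 40 (x) x 28 (y) x 16 mm high, 30 g, on a white cassette; origin at the centre of its underside, z up. The ordinary blocks are alike.
- block2: Ordinary wax block (two to four of them are there), 40 (x) x 28 (y) x 16 mm high, 30 g, on a white cassette; origin at the centre of its underside, z up. The ordinary blocks are alike.
- block3: Ordinary wax block (two to four of them are there), 40 (x) x 28 (y) x 16 mm high, 30 g, on a white cassette; origin at the centre of its underside, z up. The ordinary blocks are alike.
- block4: Ordinary wax block (two to four of them are there), 40 (x) x 28 (y) x 16 mm high, 30 g, on a white cassette; origin at the centre of its underside, z up. The ordinary blocks are alike.
- chip1: Loose hard wax chip (three to five are there), 18 (x) x 14 (y) x 9 mm, 12 g, lying on the plate at the start; origin at the centre of its underside.
- chip2: Loose hard wax chip (three to five are there), 18 (x) x 14 (y) x 9 mm, 12 g, lying on the plate at the start; origin at the centre of its underside.
- chip3: Loose hard wax chip (three to five are there), 18 (x) x 14 (y) x 9 mm, 12 g, lying on the plate at the start; origin at the centre of its underside.
- chip4: Loose hard wax chip (three to five are there), 18 (x) x 14 (y) x 9 mm, 12 g, lying on the plate at the start; origin at the centre of its underside.
- chip5: Loose hard wax chip (three to five are there), 18 (x) x 14 (y) x 9 mm, 12 g, lying on the plate at the start; origin at the centre of its underside.
- oil_bottle: Bystander: small amber bottle, 36 mm across, 75 mm high; origin under its centre.
- slide_box: Bystander: white slide box, 85 x 100 x 34 mm; origin under its centre.
- beaker: Bystander: glass beaker, 60 mm across, 70 mm high; origin under its centre.
Mind the look-alikes: they are no part of the job. What is shaped like the block4 but orange or pink is not meant.

How it is judged:
By the outcome, as a careful person would: the job done as asked, in the order asked, and still so for the second after the job is handed in, with the robot touching nothing.
Of block1, block2, block3, block4 only 2 to 4 are there at a start; the rules pass over those that are not, and their reading is None.
Of chip1, chip2, chip3, chip4, chip5 only 3 to 5 are there at a start; the rules pass over those that are not, and their reading is None.
At some moment in a run one of control, block1, block2, block3, block4 may be knocked a few centimetres aside while the robot is not near it.
It also fails if it takes over 210 s, if anything falls off the work surface, if the arm or the gripper's body presses on something with over 40 N, if the wrist force passes 120 N, or if a joint passes its speed limit or range.

ROBOT

A 6-joint arm with a two-finger parallel gripper is mounted at the origin on the work surface. World frame = base frame: x ahead of the robot, y to its left, z up, the work surface at z = 0. Lengths are in mm, angles in rad, forces in N, time in s.
With the tool pointing down it reaches from about 300 to 875 mm from the base axis. Payload 4.2 kg.
Tool frame: the origin (TCP) lies on the front face of the gripper's body, between the roots of the fingers; the fingertips stand robot.tcp_to_tips ahead of it and the grasp point (between the pads) lies 54 mm ahead of it (robot.tcp_to_tips is the distance from the TCP to the fingertips, in mm); z points along the fingers, y is the line along which they close (so a half turn about z gives the same grasp; the last joint's range is limited). The gripper opens to 85 mm and grips with 20 to 120 N. Pads are 22 mm wide; open, the fingers measure 114 mm over their backs; the gripper's body (76 mm by 85 mm) begins 54 mm behind the grasp point. The pads swing forward as they close: fully open they stand 13 mm farther back than shut.
Start: joints at [1.216, 0.32, 1.565, -0, 1.257, -0.02], TCP at [188.934, 543.082, 303.938] pointing down, gripper open.
Joint ranges: [-3.11, 3.11], [-0.84, 2.01], [0.21, 2.61], [-1.34, 4.49], [0.05, 2.63], [-2.56, 2.56]. Speed limits (rad/s): [2.57, 2.57, 3.14, 3.14, 3.14, 3.14].

INTERFACE

Orientations are given as a rotation vector (axis times angle).
In Python, from bench import robot gives the robot as it stands. The module is installed in compiled form; this text tells all that it offers.
- The arm moves only by the shell command python3 -m jog 'ROWS' [OPENING] [FORCE]. ROWS is JSON, a list that holds one entry, the list of rows, each a list of 4 numbers: the shift along the world's x, y, z in cm, then the turn about the world's z in rad. In form: [[[tx, ty, tz, twist], ...]]. A call has 1 to 20 rows; each row is the pose to reach, as a shift and turn from the pose commanded when the call began; what a row does not reach only later rows make up. A row lasts 1/12 s, in which the tool goes at most 41.7 mm and 7.16 degrees, less where a joint would pass 70% of its speed; a pose out of reach is approached as far as the arm can. A call with a gripper value outside its range is refused whole. OPENING is the opening, from -1 (shut) to 1 (fully open), set as the call begins (- or left out, the last holds). The fingers move at their own pace and stop on an object; FORCE is the grip in N (left out, the last holds). Time passes only in rows, so rows that repeat a pose let the fingers close. It gives the time, the measured TCP pose, the force, the opening and the grip force at its end, in the units of the state.
- robot.get_state(): the state, without advancing time (a new reading comes with each control period).
- robot.snapshot(name): name is "side" or "top"; returns a dict with "img" (480x640x3 uint8, red, green, blue), "fx", "fy", "cx", "cy" (pixels), "world_from_camera" (4x4, takes a point from camera to world coordinates). Camera axes: x right, y down, z forward; pixel columns grow to the right and rows downward; lengths in mm; the calibration is good to about 2 mm. A picture is of the moment at which its call begins. There is no depth.
- robot.close_job(): hands the job in; it is judged then, once.
The state is a dict: "clock": time; "qpos": joint angles; "qvel": joint speeds; "effort": joint torques, N m; "eef_pos": TCP position; "orientation": TCP orientation; "ft_force": force on the tool from outside, world axes, zero at the start; "ft_torque": the same for the moment, N m; "gripper_width": finger opening in mm; "finger_force": force on a finger pad.
Only numpy, scipy, OpenCV 4.12 (cv2) and the standard library are available. Lean on these libraries where they do the work, as an engineer would, in place of code of your own. Each camera call takes 0.05 s, during which the arm holds its last target. There are 200 camera calls.

## Working session

There is one attempt and no reset: what is moved stays moved. The work goes in short steps, Python scripts to look and compute and a shell command to move; the robot and the scene stay as the last step left them, time stands still between calls to the robot, and variables do not carry over. Pictures are saved under pics/ and viewed, at most 14 in all, crops included, and the job is handed in when it is done.

```bash
mkdir -p pics
cat > h.py <<'E'
import numpy as np,cv2,sys
from bench import robot
def snap(n,name):
    s=robot.snapshot(n); cv2.imwrite(f'pics/{name}.png',s['img'][:,:,::-1]); return s
def w(s,u,v,z):
    T=np.array(s['world_from_camera']); d=T[:3,:3]@[(u-s['cx'])/s['fx'],(v-s['cy'])/s['fy'],1]
    o=T[:3,3]; return o+d*(z-o[2])/d[2]
def px(s,p):
    T=np.linalg.inv(np.array(s['world_from_camera'])); q=T[:3,:3]@np.array(p)+T[:3,3]
    return s['fx']*q[0]/q[2]+s['cx'],s['fy']*q[1]/q[2]+s['cy']
E
python3 - <<'E'
from h import *
for n in('top','side'):
    s=snap(n,n+'0'); print(n,s['fx'],s['cx'],s['cy'],np.round(s['world_from_camera'],3).tolist())
st=robot.get_state(); print(st,robot.tcp_to_tips)
E
```

```text
top 453.11069564792683 325.25340181129513 235.85888194428702 [[0.01, -0.994, 0.104, 484.334], [-1.0, -0.009, 0.002, -58.673], [-0.001, -0.104, -0.995, 1000.953], [0.0, 0.0, 0.0, 1.0]]
side 482.17625289604797 319.0066800023388 242.7697563950298 [[0.852, -0.366, 0.374, 174.927], [-0.524, -0.583, 0.622, -723.123], [-0.01, -0.725, -0.688, 803.149], [0.0, 0.0, 0.0, 1.0]]
{'clock': 0.1, 'qpos': array([ 1.21600656e+00,  3.20223155e-01,  1.56555775e+00, -2.72816928e-06,
        1.25738428e+00, -2.00157655e-02]), 'qvel': array([-0.000426  , -0.00067624, -0.00290934,  0.00108656, -0.00164105,
        0.00101871]), 'effort': array([ 5.31145611e-05, -4.16405118e+01, -2.34704858e+01,  3.75274374e-05,
        5.00012393e-03,  1.14255843e-05]), 'eef_pos': array([188.82082851, 542.78646315, 303.16872546]), 'orientation': array([-5.23359723e-01, -3.09739704e+00,  2.42740488e-03]), 'ft_force': array([-0.29226286,  0.45481859, -0.8696883 ]), 'ft_torque': array([-0.00437753,  0.01795326,  0.02680707]), 'finger_force': 0.0, 'gripper_width': 85.10159700764153} 72.6
```

View pics/top0.png

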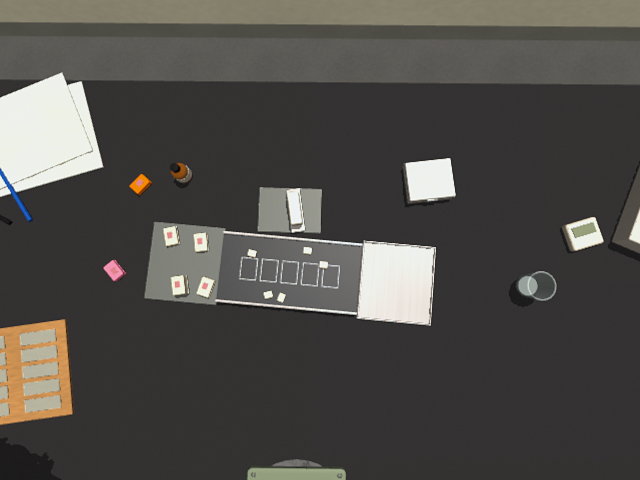

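View pics/side0.png

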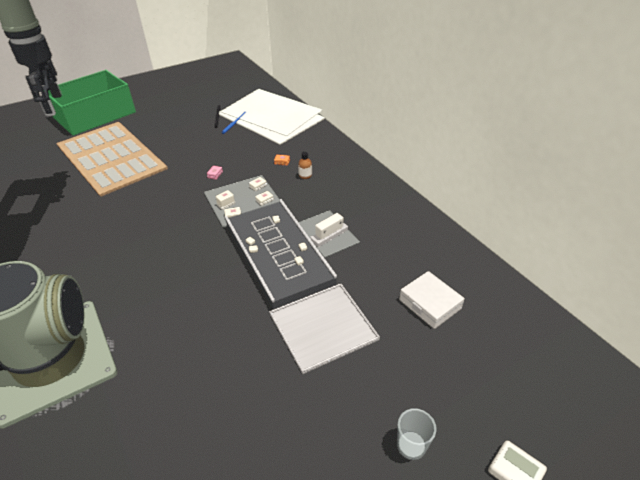

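The top view shows the tray on the right (-y) end, so bay1 is the end bay. The board is on the left with four blocks at (171,237), (200,242), (179,286) and (205,287). There are five chips, at (251,253), (307,251), (323,265), (268,295) and (281,298). The scraper is at (295,208). The orange (140,184) and pink (114,270) look-alikes are off the board. I'll enlarge to confirm which is the control.

Run:
```python
import cv2
a=cv2.imread('pics/top0.png')[180:330,140:340]; b=cv2.imread('pics/side0.png')[165:285,195:365]
cv2.imwrite('pics/c1.png',cv2.resize(a,(800,600),interpolation=cv2.INTER_CUBIC))
cv2.imwrite('pics/c2.png',cv2.resize(b,(800,565),interpolation=cv2.INTER_CUBIC))
```

```text
(no output)
```

View pics/c1.png

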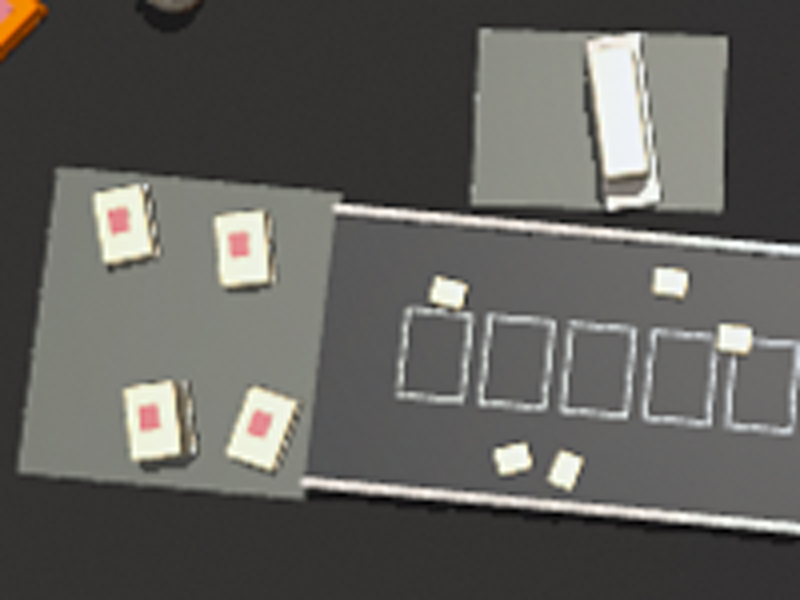

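View pics/c2.png

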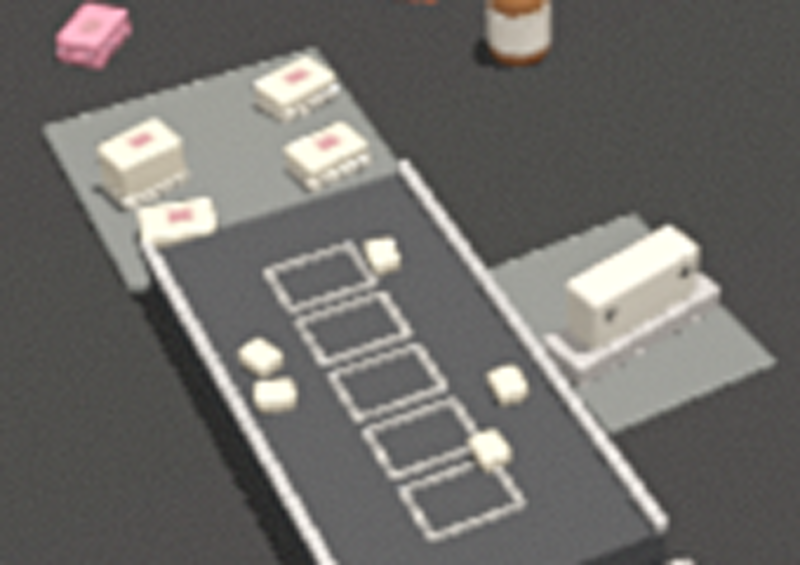

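The control is at top (178,286): the side view shows it clearly taller than the other three, and all four are white with a pink label. The look-alikes are off the board. Next I fit model poses in both cameras.

```bash
cat >> h.py <<'E'
from scipy.optimize import minimize
from scipy.ndimage import map_coordinates,gaussian_filter
def R(a): return np.array([[np.cos(a),-np.sin(a)],[np.sin(a),np.cos(a)]])
def proj(s,P): return np.array([px(s,p) for p in P])
def rectpts(hx,hy,n=24):
    t=np.linspace(-1,1,n); return np.vstack([np.c_[t*hx,0*t+hy],np.c_[t*hx,0*t-hy],np.c_[0*t+hx,t*hy],np.c_[0*t-hx,t*hy]])
def fitplate(ss,x0,sig=1.0):
    B=np.vstack([rectpts(22.5,16.5)+[0,44*k] for k in range(-2,3)])
    gs=[gaussian_filter(s['img'].mean(2).astype(float),sig) for s in ss]
    def f(p):
        Q=B@R(p[2]/100).T+p[:2]; c=0
        for s,g in zip(ss,gs):
            q=proj(s,np.c_[Q,0*Q[:,0]+30]); c-=np.minimum(map_coordinates(g,[q[:,1],q[:,0]],order=1),180).mean()
        return c
    for d in (6,2): x0=minimize(f,x0,method='Nelder-Mead',options=dict(initial_simplex=np.array([x0,x0+np.array([d,0,0]),x0+np.array([0,d,0]),x0+np.array([0,0,d])]))).x
    return x0,f(x0)
def fitbox(ss,x0,parts,thr=125,rad=26,excl=None):
    """parts: list of (hx,hy,z0,z1); silhouette fit of bright object"""
    ms=[]
    for s in ss:
        u,v=px(s,[x0[0],x0[1],parts[0][2]]); u,v=int(u),int(v)
        im=s['img'][v-rad:v+rad,u-rad:u+rad].astype(np.uint8)
        k=8; g=cv2.resize(im,None,fx=k,fy=k,interpolation=cv2.INTER_LINEAR).min(2); r=cv2.resize(im,None,fx=k,fy=k).max(2)
        m=((r>thr)).astype(np.uint8); n,l,st,ce=cv2.connectedComponentsWithStats(m)
        i=1+np.argmax([st[j,4]-200*np.hypot(*(ce[j]-k*rad))/k for j in range(1,n)]); m=(l==i).astype(np.uint8)
        ms.append((s,cv2.morphologyEx(m,cv2.MORPH_CLOSE,np.ones((17,17))),u-rad,v-rad,k))
    def f(p):
        c=0
        for s,m,u0,v0,k in ms:
            r=np.zeros_like(m)
            for hx,hy,z0,z1 in parts:
                C=np.array([[-hx,-hy],[hx,-hy],[hx,hy],[-hx,hy]])@R(p[2]/50).T+p[:2]
                q=proj(s,[(*c_,z) for c_ in C for z in(z0,z1)]); q=(q+.5-[u0,v0])*k-.5
                cv2.fillConvexPoly(r,cv2.convexHull(np.round(q*16).astype(np.int32)),1,shift=4)
            c+=1-(m&r).sum()/(m|r).sum()
        return c/len(ms)
    x0=np.array([x0[0],x0[1],x0[2]*50])
    best=None
    for d in (10,-10,4):
        x=minimize(f,x0,method='Nelder-Mead',options=dict(initial_simplex=x0+np.array([[0,0,0],[d,0,0],[0,d,0],[0,0,d]]))).x
        if best is None or f(x)<f(best): best=x
    return np.r_[best[:2],best[2]/50],f(best)
BLK=lambda h,z=6:[(20,14,z,z+h)]
E
python3 - <<'E'
from h import *
a=robot.snapshot('top');b=robot.snapshot('side')
p=w(a,290,272,30);x0=np.array([p[0],p[1],-5.])
for n,ss in(('t',[a]),('s',[b]),('ts',[a,b])):
    x,f=fitplate(ss,x0); print(n,np.round(x,2),round(f,1))
for nm,u,v,h in(('ctl',178,285,30),('bA',171,237,16),('bB',200,242,16),('bC',205,287,16)):
    p=w(a,u,v,6+h)
    for n,ss in(('t',[a]),('s',[b]),('ts',[a,b])):
        x,f=fitbox(ss,[p[0],p[1],-.05],BLK(h)); print(nm,n,np.round(x,2),round(f,3))
p=w(a,294,206,51)
for n,ss in(('t',[a]),('s',[b]),('ts',[a,b])):
    x,f=fitbox(ss,[p[0],p[1],.1],[(47.5,15,3,17),(35,12,17,51)],thr=150,rad=34);print('scr',n,np.round(x,2),round(f,3))
for u,v in((251,253),(307,251),(323,265),(268,295),(281,298)): print(np.round(w(a,u,v,36)))
for u,v in((259,187),(321,189),(258,231),(320,233)):print('mat',np.round(w(a,u,v,3)))
for u,v in((154,223),(224,228),(146,298),(216,304)):print('board',np.round(w(a,u,v,6)))
E
```

```text
t [507.88  20.01  -8.39] -144.2
s [507.78  19.39  -8.37] -152.6
ts [507.88  19.89  -8.39] -296.6
ctl t [479.89 278.08  -0.61] 0.836
ctl s [4.6253e+02 2.1212e+02 3.4000e-01] 0.786
ctl ts [4.7718e+02 2.1832e+02 2.8000e-01] 0.818
bA t [5.8735e+02 2.7956e+02 1.5000e-01] 0.835
bA s [5.1952e+02 2.1822e+02 2.5000e-01] 0.849
bA ts [5.5091e+02 2.4588e+02 2.5000e-01] 0.846
bB t [5.7063e+02 2.4948e+02 3.0000e-01] 0.846
bB s [5.2831e+02 2.1419e+02 1.9000e-01] 0.826
bB ts [5.7508e+02 2.0898e+02 1.4000e-01] 0.841
bC t [471.29 226.77   0.69] 0.818
bC s [4.6268e+02 2.1415e+02 3.6000e-01] 0.848
bC ts [4.6685e+02 2.1553e+02 4.3000e-01] 0.835
scr t [6.4601e+02 9.8300e+00 1.5000e-01] 0.119
scr s [ 6.3755e+02  2.3200e+00 -3.7000e-01] 0.524
scr ts [6.4526e+02 9.6800e+00 1.5000e-01] 0.348
[547. 102.  36.]
[553. -18.  36.]
[523. -52.  36.]
[459.  63.  36.]
[453.  36.  36.]
mat [698.  93.   3.]
mat [694. -46.   3.]
mat [598.  93.   3.]
mat [595. -45.   3.]
board [614. 323.   6.]
board [604. 168.   6.]
board [449. 333.   6.]
board [438. 180.   6.]
```

```bash
cat > det.py <<'E'
from h import *
a=robot.snapshot('top');b=robot.snapshot('side')
for nm,u,v,h in(('ctl',178,285,30),('bA',171,237,16),('bB',200,242,16),('bC',205,287,16)):
    p=w(a,u,v,6+h)
    for n,ss in(('t',[a]),('s',[b]),('ts',[a,b])):
        x,f=fitbox(ss,[p[0],p[1],-.05],BLK(h),thr=165); print(nm,n,np.round(x,2),round(f,3))
p=w(a,294,206,51)
for n,ss in(('t',[a]),('s',[b]),('ts',[a,b])):
    x,f=fitbox(ss,[p[0],p[1],.1],[(47.5,15,3,17),(35,12,17,51)],thr=165,rad=34);print('scr',n,np.round(x,2),round(f,3))
E
python3 det.py
```

```text
ctl t [4.7891e+02 2.5661e+02 1.1000e-01] 0.289
ctl s [4.7947e+02 2.5624e+02 1.8000e-01] 0.456
ctl ts [4.7935e+02 2.5616e+02 1.4000e-01] 0.375
bA t [5.8574e+02 2.8228e+02 1.2000e-01] 0.176
bA s [5.8619e+02 2.8310e+02 2.0000e-01] 0.087
bA ts [5.8596e+02 2.8287e+02 2.1000e-01] 0.133
bB t [5.7246e+02 2.1795e+02 4.0000e-02] 0.166
bB s [5.737e+02 2.163e+02 1.000e-01] 0.076
bB ts [5.733e+02 2.161e+02 1.000e-01] 0.124
bC t [ 4.7548e+02  2.0278e+02 -2.3000e-01] 0.161
bC s [476.44 223.72  -1.38] 0.645
bC ts [ 4.7574e+02  2.0396e+02 -2.3000e-01] 0.437
scr t [6.4598e+02 9.9600e+00 1.4000e-01] 0.144
scr s [6.432e+02 1.207e+01 1.300e-01] 0.337
scr ts [6.4496e+02 1.0180e+01 1.4000e-01] 0.253
```

```bash
python3 -m jog '[[[45.7,-53.3,0,0.475],[45.7,-53.3,0,0.475],[45.7,-53.3,0,0.475],[45.7,-53.3,0,0.475],[45.7,-53.3,0,0.475],[45.7,-53.3,0,0.475],[45.7,-53.3,0,0.475],[45.7,-53.3,0,0.475],[45.7,-53.3,0,0.475],[45.7,-53.3,0,0.475],[45.7,-53.3,0,0.475],[45.7,-53.3,0,0.475],[45.7,-53.3,0,0.475],[45.7,-53.3,0,0.475],[45.7,-53.3,0,0.475],[45.7,-53.3,0,0.475],[45.7,-53.3,0,0.475],[45.7,-53.3,0,0.475],[45.7,-53.3,-10,0.475],[45.7,-53.3,-10,0.475]]]' 1 40
python3 - <<'E'
from bench import robot
s=robot.get_state();print(s['qpos'],s['eef_pos'],s['orientation'])
E
```

```text
clock: 1.97
eef_pos: [647.8, 9.2, 222.1]
orientation: [-0.217, 3.127, -0.0]
ft_force: [-0.1, -0.7, -1.5]
gripper_width: 85.2
finger_force: 0.0
[-3.73244033e-03  4.86725033e-01  1.51099662e+00  3.56803376e-04
  1.13648104e+00 -1.71298006e+00] [647.79599201   9.16173703 222.07362382] [-2.16560836e-01  3.12670800e+00 -3.37415080e-04]
```

```bash
python3 -m jog '[[[0,0,-3,0],[0,0,-6,0],[0,0,-8,0],[0,0,-9.5,0],[0,0,-10.7,0],[0,0,-10.7,0],[0,0,-10.7,0],[0,0,-10.7,0]]]'
python3 -m jog '[[[0,0,0,0],[0,0,0,0],[0,0,0,0],[0,0,0,0],[0,0,0,0],[0,0,0,0],[0,0,0,0],[0,0,0,0],[0,0,0,0],[0,0,0,0]]]' -1 70
```

```text
clock: 2.63
eef_pos: [646.7, 10.2, 114.8]
orientation: [-0.22, 3.132, -0.0]
ft_force: [-0.2, -0.1, 0.3]
gripper_width: 85.2
finger_force: 0.0
clock: 3.47
eef_pos: [646.2, 10.2, 114.3]
orientation: [-0.22, 3.133, 0.0]
ft_force: [-1.0, 0.9, 6.0]
gripper_width: 21.8
finger_force: 69.4
```

```bash
python3 -m jog '[[[0,0,0,0],[0,0,0,0],[0,0,0,0],[0,0,0,0],[0,0,0,0],[0,0,-0.8,0],[0,0,-1.7,0],[0,0,-1.7,0],[0,0,-1.7,0],[0,0,-1.7,0]]]' 0.5 
python3 -m jog '[[[0,0,0,0],[0,0,0,0],[0,0,0,0],[0,0,0,0],[0,0,0,0],[0,0,0,0],[0,0,0,0],[0,0,0,0]]]' -1 70
```

```text
clock: 4.3
eef_pos: [645.9, 10.1, 96.2]
orientation: [0.22, -3.133, -0.0]
ft_force: [0.6, -0.8, -0.2]
gripper_width: 64.0
finger_force: 0.0
clock: 4.97
eef_pos: [646.2, 10.1, 97.1]
orientation: [-0.22, 3.133, 0.0]
ft_force: [-0.7, 0.4, 3.6]
gripper_width: 22.8
finger_force: 69.3
```

```bash
python3 -m jog '[[[0,0,2,0],[0,0,4,0],[0,0,6,0],[0,0,8,0],[-3,3,8,-0.1],[-6,6,8,-0.2],[-9,9,8,-0.224],[-10.6,12,8,-0.224],[-10.6,13.25,8,-0.224],[-10.6,13.25,8,-0.224],[-10.6,13.25,8,-0.224],[-10.6,13.25,7,-0.224],[-10.6,13.25,6,-0.224],[-10.6,13.25,5,-0.224],[-10.6,13.25,5,-0.224],[-10.6,13.25,5,-0.224]]]'
python3 - <<'E'
from h import *
a=snap('top','t1');b=snap('side','s1')
for im,n,(r0,r1,c0,c1) in((a,'a',(180,330,140,340)),): cv2.imwrite('pics/d1.png',cv2.resize(im['img'][r0:r1,c0:c1,::-1],(800,600)))
cv2.imwrite('pics/d2.png',cv2.resize(b['img'][140:320,180:420,::-1],(800,600)))
E
```

```text
clock: 6.3
eef_pos: [539.6, 141.8, 145.2]
orientation: [-0.133, -3.136, 0.001]
ft_force: [0.8, -0.7, -2.0]
gripper_width: 22.7
finger_force: 69.1
```

View pics/d2.png

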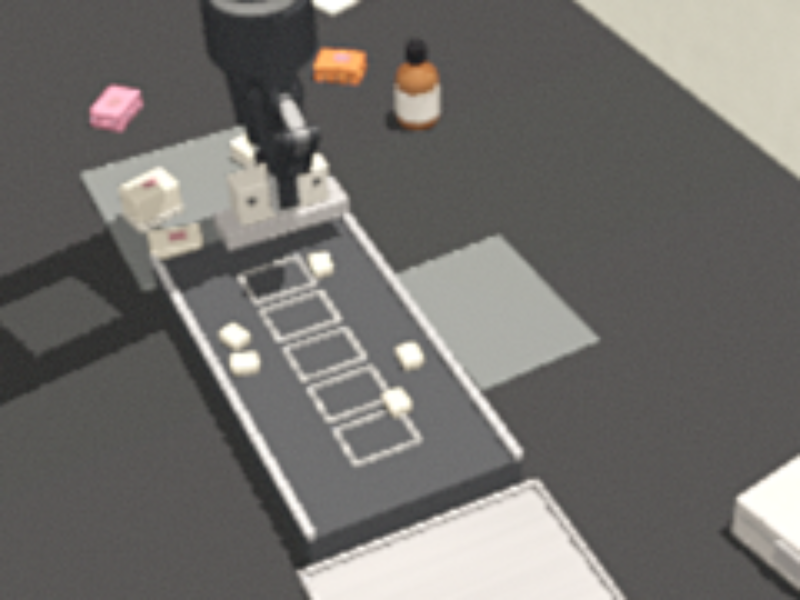

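The scraper is held level over the plate's left end, square to it. The control now looks turned, so it was probably knocked; I'll re-measure it later. Lowering to the plate.

```bash
python3 -m jog '[[[0,0,-1,0],[0,0,-1.6,0],[0,0,-2.0,0],[0,0,-2.0,0],[0,0,-2.0,0],[0,0,-2.0,0]]]'
```

```text
clock: 6.9
eef_pos: [540.1, 142.7, 126.7]
orientation: [0.131, 3.139, 0.0]
ft_force: [0.2, 0.3, -2.7]
gripper_width: 22.9
finger_force: 69.1
```

```bash
python3 -m jog '[[[0,0,-0.1,0],[0,0,-0.2,0],[0,0,-0.2,0],[0,0,-0.2,0]]]'
```

```text
clock: 7.23
eef_pos: [540.0, 142.6, 124.7]
orientation: [0.132, 3.139, 0.0]
ft_force: [0.3, 0.5, -1.6]
gripper_width: 22.8
finger_force: 69.1
```

```bash
python3 -m jog '[[[-0.08,-1,0,0],[-0.17,-2,0,0],[-0.25,-3,0,0],[-0.33,-4,0,0],[-0.42,-5,0,0],[-0.5,-6,0,0],[-0.58,-7,0,0],[-0.66,-8,0,0],[-0.75,-9,0,0],[-0.83,-10,0,0],[-0.91,-11,0,0],[-1,-12,0,0],[-1.08,-13,0,0],[-1.16,-14,0,0],[-1.25,-15,0,0],[-1.33,-16,0,0],[-1.41,-17,0,0],[-1.5,-18,0,0],[-1.58,-19,0,0],[-1.66,-20,0,0]]]'
python3 -m jog '[[[-0.08,-1,0,0],[-0.17,-2,0,0],[-0.25,-3,0,0],[-0.33,-4,0,0],[-0.42,-5,0,0],[-0.5,-6,0,0],[-0.58,-7,0,0],[-0.66,-8,0,0],[-0.7,-8.4,0,0],[-0.7,-8.4,0,0],[-0.7,-8.4,0,0],[-0.7,-8.4,0,0]]]'
python3 - <<'E'
from h import *
b=snap('side','s2')
cv2.imwrite('pics/e2.png',cv2.resize(b['img'][160:400,180:420,::-1],(600,600)))
E
```

```text
clock: 8.9
eef_pos: [523.2, -58.4, 124.6]
orientation: [0.132, 3.139, 0.0]
ft_force: [0.7, 0.3, -1.6]
gripper_width: 22.7
finger_force: 69.1
clock: 9.9
eef_pos: [516.3, -141.1, 124.6]
orientation: [-0.131, -3.139, -0.001]
ft_force: [-0.1, -1.1, -2.4]
gripper_width: 23.0
finger_force: 69.1
```

View pics/e2.png

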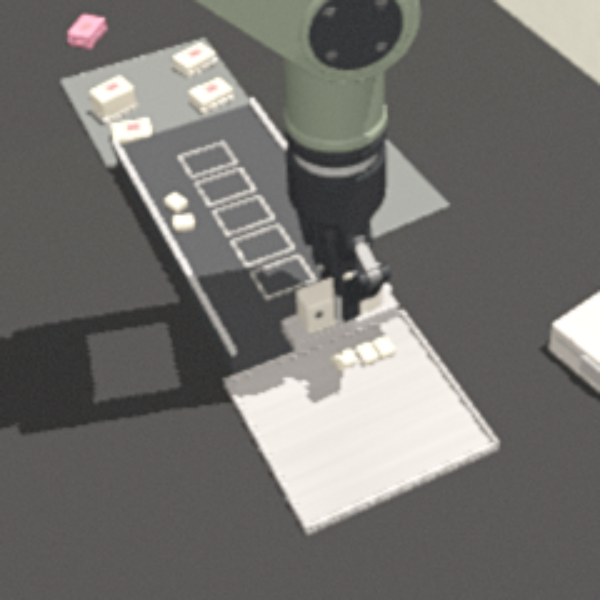

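Three chips are in the tray, and two remain on the near side at (177,205) and (183,222) in the crop. Second pass.

```bash
python3 -m jog '[[[0,0,2,0],[0,0,4,0],[-0.3,3,5,0],[-0.7,7,5,0],[-1.1,11,5,0],[-1.5,15,5,0],[-1.8,19,5,0],[-2.1,22,5,0],[-2.32,24.75,5,0],[-2.32,24.75,4,0],[-2.32,24.75,2.5,0],[-2.32,24.75,1,0],[-2.32,24.75,0.3,0],[-2.32,24.75,0,0],[-2.32,24.75,0,0],[-2.32,24.75,0,0],[-2.32,24.75,0,0]]]'
```

```text
clock: 11.37
eef_pos: [494.0, 106.2, 126.5]
orientation: [0.132, 3.136, 0.002]
ft_force: [-1.8, 0.2, 11.7]
gripper_width: 23.1
finger_force: 72.0
```

```bash
python3 -m jog '[[[0,0,0.5,0],[0,0,1,0],[0,0,1,0],[0,0,1,0],[0,0,1,0]]]'
python3 - <<'E'
from h import *
b=snap('side','s3');a=snap('top','t3')
i1=cv2.resize(b['img'][180:300,200:320,::-1],(400,400));i2=cv2.resize(a['img'][220:320,210:310,::-1],(400,400))
cv2.imwrite('pics/f2.png',np.hstack([i1,i2]))
E
```

```text
clock: 11.78
eef_pos: [492.9, 106.0, 134.3]
orientation: [-0.132, -3.138, 0.0]
ft_force: [-0.2, 0.0, -1.8]
gripper_width: 22.7
finger_force: 70.1
```

View pics/f2.png

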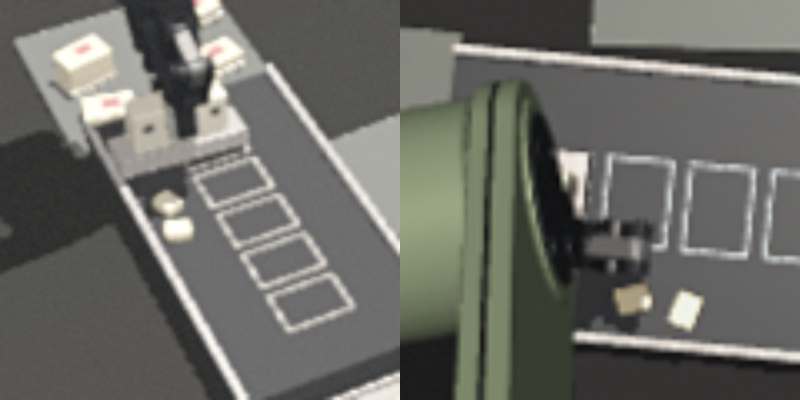

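The near end of the foot caught the near lip. I'll shift 4 mm inward (the chips are still well inside the blade) and lower again.

```bash
python3 -m jog '[[[0.4,-0.03,0,0],[0.4,-0.03,0,0],[0.4,-0.03,-0.4,0],[0.4,-0.03,-0.8,0],[0.4,-0.03,-1,0],[0.4,-0.03,-1,0],[0.4,-0.03,-1,0],[0.4,-0.03,-1,0]]]'
```

```text
clock: 12.55
eef_pos: [496.7, 105.9, 125.3]
orientation: [-0.132, -3.138, -0.0]
ft_force: [-3.9, 0.0, 7.2]
gripper_width: 22.8
finger_force: 71.6
```

```bash
python3 -m jog '[[[0,0,-0.1,0],[0,0,-0.2,0],[0,0,-0.2,0],[0,0,-0.1,0],[0,0,-0.1,0]]]'
```

```text
clock: 12.97
eef_pos: [496.4, 105.9, 124.6]
orientation: [-0.132, -3.138, -0.0]
ft_force: [-4.7, 0.6, 11.3]
gripper_width: 23.1
finger_force: 72.0
```

Run:
```python
from h import *
b=snap('side','s4')
cv2.imwrite('pics/g2.png',cv2.resize(b['img'][190:270,205:305,::-1],(800,600),interpolation=cv2.INTER_CUBIC))
```

```text
(no output)
```

View pics/g2.png

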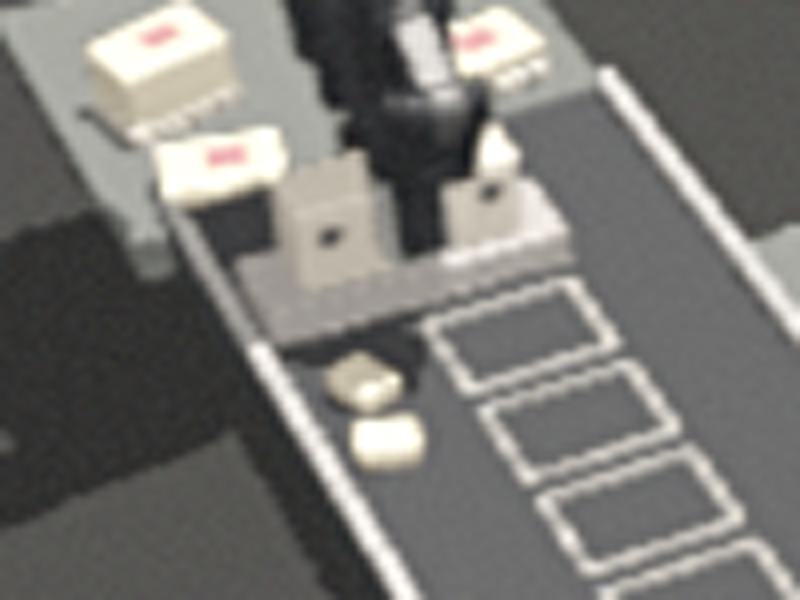

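The foot now sits flush, inside the lip at (255,340), with both chips ahead of it. Sweeping.

```bash
python3 -m jog '[[[0,0,0.05,0],[-0.08,-1,0.05,0],[-0.17,-2,0.05,0],[-0.25,-3,0.05,0],[-0.33,-4,0.05,0],[-0.42,-5,0.05,0],[-0.5,-6,0.05,0],[-0.58,-7,0.05,0],[-0.66,-8,0.05,0],[-0.75,-9,0.05,0],[-0.83,-10,0.05,0],[-0.91,-11,0.05,0],[-1,-12,0.05,0],[-1.08,-13,0.05,0],[-1.16,-14,0.05,0],[-1.25,-15,0.05,0],[-1.33,-16,0.05,0],[-1.41,-17,0.05,0],[-1.5,-18,0.05,0],[-1.58,-19,0.05,0]]]'
python3 -m jog '[[[-0.08,-1,0,0],[-0.17,-2,0,0],[-0.25,-3,0,0],[-0.33,-4,0,0],[-0.42,-5,0,0],[-0.46,-5.5,0,0],[-0.46,-5.5,0,0],[-0.46,-5.5,0,0],[-0.46,-5.5,0,0],[-0.46,-5.5,2,0],[-0.46,-5.5,4,0],[-0.46,-5.5,6,0],[-0.46,-5.5,6,0],[-0.46,-5.5,6,0]]]'
python3 - <<'E'
from h import *
b=snap('side','s5')
cv2.imwrite('pics/i2.png',cv2.resize(b['img'][160:400,180:420,::-1],(600,600)))
E
```

```text
clock: 14.68
eef_pos: [481.3, -85.3, 124.5]
orientation: [0.133, 3.138, 0.001]
ft_force: [0.1, 4.1, 7.6]
gripper_width: 22.6
finger_force: 71.6
clock: 15.85
eef_pos: [476.1, -139.3, 183.7]
orientation: [-0.132, -3.138, 0.0]
ft_force: [0.1, 0.3, -2.0]
gripper_width: 22.8
finger_force: 70.5
```

View pics/i2.png

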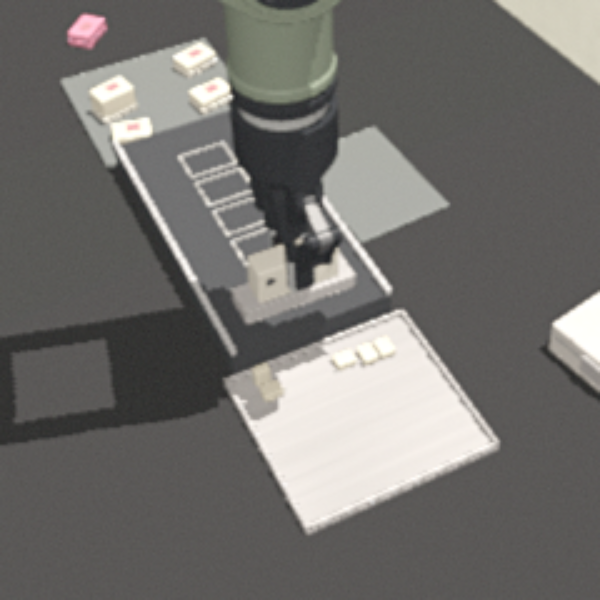

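All five chips lie in the tray: three at (345–385,355) and two in shadow at (265,380). Returning the scraper to the mat.

```bash
python3 -m jog '[[[2,2,0,0],[5,5,0,0],[8,8,0,0],[11,11,0,0],[14,14,0,0.05],[17.2,16.3,0,0.054],[17.2,16.3,0,0.054],[17.2,16.3,0,0.054],[17.2,16.3,-2,0.054],[17.2,16.3,-4,0.054],[17.2,16.3,-6,0.054],[17.2,16.3,-7.5,0.054],[17.2,16.3,-8.3,0.054],[17.2,16.3,-8.4,0.054],[17.2,16.3,-8.4,0.054],[17.2,16.3,-8.4,0.054]]]'
python3 - <<'E'
from h import *
a=robot.snapshot('side')
for x in(640,643,646,649):
    pass
p=None
x,f=fitbox([a],[646,23,-.03],[(47.5,15,4,18),(35,12,18,52)],thr=165,rad=34);print(x,f)
cv2.imwrite('pics/j.png',cv2.resize(a['img'][200:290,280:380,::-1],(800,600),interpolation=cv2.INTER_CUBIC))
E
```

```text
clock: 17.23
eef_pos: [648.5, 23.2, 100.2]
orientation: [-0.048, -3.141, 0.0]
ft_force: [-0.7, -0.8, -1.2]
gripper_width: 23.1
finger_force: 70.8
[634.78486037 -32.17834834   3.10911164] 0.4705830837405637
```

Lower to contact, release, lift, and move clear to look.

```bash
python3 -m jog '[[[0,0,-0.1,0],[0,0,-0.2,0],[0,0,-0.25,0],[0,0,-0.25,0],[0,0,-0.25,0]]]'
python3 -m jog '[[[0,0,0,0],[0,0,0,0],[0,0,0,0],[0,0,0,0],[0,0,0,0],[0,0,0,0],[0,0,2,0],[0,0,4,0],[0,0,7,0],[0,0,10,0],[-3,-4,12,0],[-6,-8,12,0],[-9,-12,12,0],[-12,-16,12,0],[-15,-20,12,0],[-15,-24,12,0],[-15,-27,12,0],[-15,-27,12,0]]]' 0.5
python3 - <<'E'
from h import *
b=robot.snapshot('side');a=robot.snapshot('top')
P=[(47.5,15,3,17),(35,12,17,51)]
for ss in([a],[b]):
  x,f=fitbox(ss,[646,23,-.03],P,thr=165,rad=34);print(x,f)
print(fitplate([a],np.array([507.9,19.9,-8.4])),fitplate([b],np.array([507.9,19.9,-8.4])))
i1=cv2.resize(b['img'][160:290,200:370,::-1],(800,600),interpolation=cv2.INTER_CUBIC)
cv2.imwrite('pics/k.png',i1)
i1=cv2.resize(a['img'][180:330,140:340,::-1],(800,600),interpolation=cv2.INTER_CUBIC)
cv2.imwrite('pics/k2.png',i1)
E
```

```text
clock: 17.7
eef_pos: [648.7, 23.8, 97.6]
orientation: [0.047, 3.141, 0.0]
ft_force: [-0.0, -0.1, -1.8]
gripper_width: 22.7
finger_force: 70.8
clock: 19.2
eef_pos: [497.3, -249.3, 218.1]
orientation: [0.05, 3.141, -0.002]
ft_force: [0.3, 0.4, -0.0]
gripper_width: 64.0
finger_force: 0.0
[ 6.47688280e+02  2.38884497e+01 -7.09315180e-03] 0.154549314418442
[581.73461436  58.62489633  -0.98463626] 0.5511867520018368
(array([507.86004891,  20.08311296,  -8.35967224]), np.float64(-143.9583399195101)) (array([507.67070495,  19.36717189,  -8.37660103]), np.float64(-172.77924073530764))
```

View pics/k2.png

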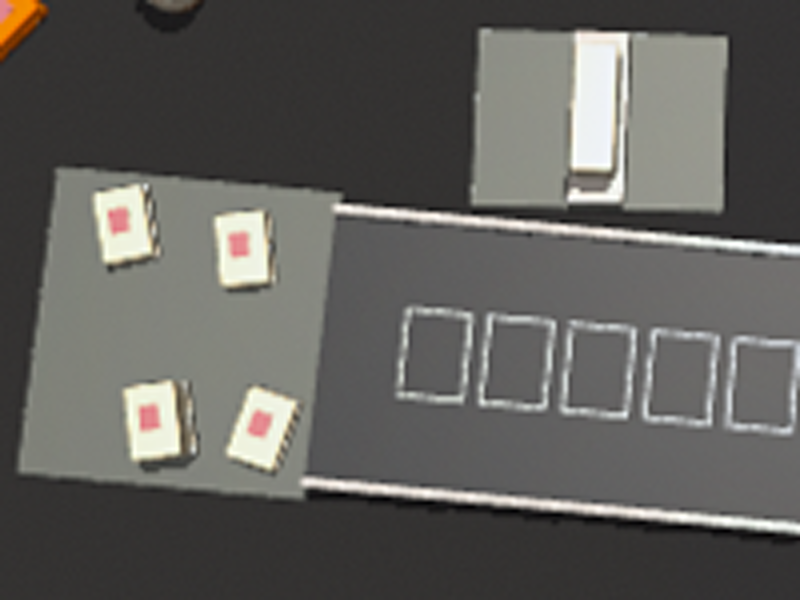

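The scraper is back, squarely on the mat; the plate is clear and the blocks are unmoved. Precise block fit next, with a second method using the bright top face.

```bash
cat > top.py <<'E'
from h import *
def topface(s,u,v,z,thr=205,rad=22,k=8):
    u,v=int(u),int(v); im=s['img'][v-rad:v+rad,u-rad:u+rad]
    g=cv2.resize(im,None,fx=k,fy=k,interpolation=cv2.INTER_CUBIC).max(2)
    n,l,st,ce=cv2.connectedComponentsWithStats((g>thr).astype(np.uint8))
    i=l[rad*k,rad*k] or 1+np.argmax(st[1:,4]); m=(l==i).astype(np.uint8)
    c=max(cv2.findContours(m,0,1)[0],key=cv2.contourArea)[:,0]
    W=np.array([w(s,(x+.5)/k-.5+u-rad,(y+.5)/k-.5+v-rad,z)[:2] for x,y in c],np.float32)
    (cx,cy),(a,b),t=cv2.minAreaRect(W)
    if a<b: a,b,t=b,a,t+90
    t=(t+90)%180-90
    return [round(float(q),1) for q in(cx,cy,a,b)]+[round(float(np.radians(t)),3)]
if __name__=='__main__':
    a=robot.snapshot('top');b=robot.snapshot('side')
    for nm,u,v,h in(('ctl',178,285,30),('bA',171,237,16),('bB',200,242,16),('bC',205,287,16)):
        p=w(a,u,v,6+h); q=px(b,p)
        for thr in(190,215,235): print(nm,thr,topface(a,u,v,6+h,thr),topface(b,*q,6+h,thr))
E
python3 top.py; sed -i '/^p=w/,$d' det.py; python3 det.py
```

```text
ctl 190 [478.8, 255.4, 39.4, 27.1, 0.159] [473.8, 219.6, 112.2, 47.8, 1.443]
ctl 215 [478.9, 255.3, 38.3, 26.0, 0.159] [473.7, 219.1, 109.4, 44.4, 1.451]
ctl 235 [479.0, 255.2, 37.0, 25.1, 0.161] [477.8, 252.5, 39.8, 32.1, 0.128]
bA 190 [584.7, 280.7, 39.4, 27.5, 0.21] [582.2, 271.6, 54.3, 49.4, -1.437]
bA 215 [584.7, 280.8, 38.2, 26.2, 0.214] [582.9, 271.8, 47.3, 46.1, 0.214]
bA 235 [585.0, 280.7, 36.8, 25.2, 0.203] [583.3, 273.6, 43.1, 39.9, 0.191]
bB 190 [572.1, 215.2, 39.3, 27.6, 0.13] [569.8, 205.7, 50.4, 48.8, -1.505]
bB 215 [572.2, 215.1, 38.0, 26.4, 0.13] [569.2, 206.5, 46.7, 45.0, 0.08]
bB 235 [572.3, 215.1, 36.7, 25.3, 0.13] [571.9, 208.2, 40.6, 40.4, -1.428]
bC 190 [475.2, 201.0, 39.1, 27.9, -0.309] [475.5, 207.9, 172.6, 48.7, 1.443]
bC 215 [475.3, 201.3, 38.1, 26.0, -0.32] [475.0, 207.1, 170.5, 45.3, 1.44]
bC 235 [475.3, 201.2, 36.9, 24.8, -0.322] [465.3, 168.8, 94.1, 40.4, 1.279]
ctl t [4.7881e+02 2.5647e+02 9.0000e-02] 0.288
ctl s [4.6375e+02 2.1494e+02 3.4000e-01] 0.779
ctl ts [4.7891e+02 2.5595e+02 1.3000e-01] 0.54
bA t [5.8574e+02 2.8228e+02 1.2000e-01] 0.175
bA s [5.1387e+02 2.2454e+02 2.7000e-01] 0.844
bA ts [5.8568e+02 2.8206e+02 1.5000e-01] 0.518
bB t [5.7250e+02 2.1687e+02 4.0000e-02] 0.166
bB s [5.3100e+02 2.1833e+02 3.4000e-01] 0.82
bB ts [5.7251e+02 2.1773e+02 4.0000e-02] 0.496
bC t [ 4.7548e+02  2.0278e+02 -2.3000e-01] 0.158
bC s [4.6458e+02 2.1404e+02 2.6000e-01] 0.844
bC ts [ 4.7547e+02  2.0392e+02 -2.6000e-01] 0.52
```

Top-face fits agree with 40×28 to within 1 mm. I'll grip across the long side (closing along x), because neighbouring bays leave too little finger room in y. Control first.

```bash
python3 -m jog '[[[-0.2,4,0,-0.12],[-0.4,8,0,-0.24],[-0.6,12,0,-0.36],[-0.8,16,0,-0.48],[-1,20,0,-0.6],[-1.1,24,0,-0.72],[-1.3,28,0,-0.84],[-1.4,32,0,-0.96],[-1.5,36,0,-1.08],[-1.6,40,0,-1.2],[-1.7,44,0,-1.3],[-1.8,48,0,-1.38],[-1.8,50.5,0,-1.38],[-1.8,50.5,0,-1.38],[-1.8,50.5,0,-1.38],[-1.8,50.5,0,-1.38],[-1.8,50.5,0,-1.38],[-1.8,50.5,0,-1.38]]]' 0.6 30
cat > st.py <<'E'
from bench import robot
import numpy as np
s=robot.get_state(); o=s['orientation'];n=o/np.linalg.norm(o);y=2*n*n[1]-[0,1,0]
print(np.round(s['eef_pos'],1),'yaw of closing axis rel x:',round(float((np.arctan2(y[1],y[0])+np.pi/2)%np.pi-np.pi/2),3),'tilt',round(float(np.linalg.norm(o)-np.pi),3),round(float(s['qpos'][5]),2))
E
python3 st.py; python3 top.py | grep 215
```

```text
clock: 21.0
eef_pos: [480.4, 257.9, 217.6]
orientation: [2.036, 2.392, -0.001]
ft_force: [0.0, 0.2, 1.5]
gripper_width: 68.4
finger_force: 0.0
[480.4 257.9 217.6] yaw of closing axis rel x: 0.161 tilt -0.0 0.31
ctl 215 [478.8, 255.3, 38.3, 26.0, 0.156] [477.8, 252.1, 40.4, 32.9, 0.145]
bA 215 [584.7, 280.8, 38.2, 26.2, 0.214] [583.2, 273.4, 44.0, 41.0, 0.191]
bB 190 [572.1, 215.2, 39.2, 27.6, 0.131] [569.5, 206.2, 47.4, 47.2, 0.074]
bB 215 [572.2, 215.1, 38.0, 26.4, 0.13] [571.8, 208.0, 41.7, 40.7, -1.437]
bB 235 [572.3, 215.1, 36.7, 25.3, 0.13] [571.1, 213.2, 39.0, 29.2, 0.15]
bC 215 [475.3, 201.3, 38.2, 25.9, -0.317] [465.2, 168.9, 94.4, 40.7, 1.276]
```

```bash
python3 -m jog '[[[-0.15,-0.25,-3,0],[-0.15,-0.25,-6,0],[-0.15,-0.25,-9,0],[-0.15,-0.25,-11,0],[-0.15,-0.25,-12.5,0],[-0.15,-0.25,-13.2,0],[-0.15,-0.25,-13.2,0],[-0.15,-0.25,-13.2,0],[-0.15,-0.25,-13.2,0]]]'
python3 -m jog '[[[0,0,0,0],[0,0,0,0],[0,0,0,0],[0,0,0,0],[0,0,0,0],[0,0,0,0],[0,0,0,0],[0,0,0,0]]]' -1 30; python3 st.py
```

```text
clock: 21.85
eef_pos: [480.0, 256.3, 86.8]
orientation: [2.036, 2.392, 0.003]
ft_force: [0.7, -0.0, 0.7]
gripper_width: 68.2
finger_force: 0.0
clock: 22.52
eef_pos: [479.7, 256.5, 86.7]
orientation: [2.035, 2.392, 0.003]
ft_force: [0.2, -0.1, 6.7]
gripper_width: 39.5
finger_force: 31.0
[479.7 256.5  86.7] yaw of closing axis rel x: 0.161 tilt -0.001 0.31
```

```bash
python3 -m jog '[[[0,0,2,0],[0,0,4,0],[0,0,6,0],[0,0,8,0],[0.3,-4,8,-0.1],[0.6,-8,8,-0.2],[0.9,-12,8,-0.245],[1.2,-16,8,-0.245],[1.5,-20,8,-0.245],[1.8,-24,8,-0.245],[2,-28,8,-0.245],[2.16,-31,8,-0.245],[2.16,-32.3,8,-0.245],[2.16,-32.3,7,-0.245],[2.16,-32.3,6,-0.245],[2.16,-32.3,5,-0.245],[2.16,-32.3,4,-0.245],[2.16,-32.3,3.2,-0.245],[2.16,-32.3,3,-0.245],[2.16,-32.3,3,-0.245]]]'
python3 -m jog '[[[0,0,0,0],[0,0,0,0],[0,0,0,0]]]'; python3 st.py
```

```text
clock: 24.18
eef_pos: [500.4, -66.0, 114.5]
orientation: [-2.31, -2.126, 0.002]
ft_force: [0.3, 0.4, -0.4]
gripper_width: 39.5
finger_force: 30.6
clock: 24.43
eef_pos: [501.2, -66.7, 116.1]
orientation: [2.312, 2.126, 0.001]
ft_force: [-0.0, -0.0, -0.6]
gripper_width: 39.6
finger_force: 30.6
[501.2 -66.7 116.1] yaw of closing axis rel x: -0.084 tilt -0.001 -0.07
```

```bash
python3 -m jog '[[[0,0,-0.2,0],[0,0,-0.4,0],[0,0,-0.5,0],[0,0,-0.5,0],[0,0,-0.5,0]]]'
python3 -m jog '[[[0,0,0,0],[0,0,0,0],[0,0,0,0],[0,0,0,0],[0,0,0,0],[0,0,2,0],[0,0,5,0],[0,0,8,0],[0,0,10,0],[-1,3,11,0],[-2,7,11,0],[-3,11,11,0],[-3,15,11,0],[-3,19,11,0],[-3,23,11,0],[-3,27,11,-0.1],[-2.6,27,11,-0.235],[-2.6,27,11,-0.235],[-2.6,27,11,-0.235]]]' 0.3
python3 st.py
cat > chk.py <<'E'
from h import *; from top import topface
import sys
a=robot.snapshot('top'); b=robot.snapshot('side'); c=np.array([507.9,20.0]); th=-.084
if len(sys.argv)>1:
    for l in sys.argv[1:]:
        k,h=map(int,l.split(',')); loc=np.array([0,(k-3)*44]); p=c+R(th)@loc
        u,v=px(a,(*p,30+h)); r=topface(a,u,v,30+h,215); e=R(-th)@(np.array(r[:2])-p)
        u,v=px(b,(*p,30+h)); r2=topface(b,u,v,30+h,215); e2=R(-th)@(np.array(r2[:2])-p)
        print('bay',k,'err local',np.round(e,1),'yaw err',round(r[4]-th,3),r[2:4],'| side',np.round(e2,1),r2[2:])
E
python3 chk.py 1,30; python3 top.py|grep 215
```

```text
clock: 24.85
eef_pos: [500.8, -66.8, 110.6]
orientation: [2.313, 2.126, 0.0]
ft_force: [-0.7, -0.6, 1.4]
gripper_width: 39.6
finger_force: 30.6
clock: 26.43
eef_pos: [474.5, 203.3, 220.3]
orientation: [2.543, 1.845, -0.001]
ft_force: [-0.1, 0.6, 0.9]
gripper_width: 55.4
finger_force: 0.0
[474.5 203.3 220.3] yaw of closing axis rel x: -0.316 tilt -0.0 0.7
bay 1 err local [-1.3 -0. ] yaw err 0.002 [38.4, 26.0] | side [-2.  -1.9] [39.8, 32.1, -0.078]Traceback (most recent call last):
  File "top.py", line 17, in <module>
    for thr in(190,215,235): print(nm,thr,topface(a,u,v,6+h,thr),topface(b,*q,6+h,thr))
                                          ~~~~~~~^^^^^^^^^^^^^^^
  File "top.py", line 6, in topface
    i=l[rad*k,rad*k] or 1+np.argmax(st[1:,4]); m=(l==i).astype(np.uint8)
                          ~~~~~~~~~^^^^^^^^^^
    return _wrapfunc(a, 'argmax', axis=axis, out=out, **kwds)
    return bound(*args, **kwds)
ValueError: attempt to get argmax of an empty sequence
```

Control is in bay1, within about 1.3 mm and square. Next is the block at (475,201).

```bash
python3 -m jog '[[[0.13,-0.2,-3,0],[0.13,-0.2,-6,0],[0.13,-0.2,-9,0],[0.13,-0.2,-11,0],[0.13,-0.2,-12.5,0],[0.13,-0.2,-13.5,0],[0.13,-0.2,-13.85,0],[0.13,-0.2,-13.85,0],[0.13,-0.2,-13.85,0],[0.13,-0.2,-13.85,0]]]'
python3 -m jog '[[[0,0,0,0],[0,0,0,0],[0,0,0,0],[0,0,0,0],[0,0,0,0],[0,0,0,0],[0,0,0,0],[0,0,0,0]]]' -1 30; python3 st.py
```

```text
clock: 27.47
eef_pos: [476.8, 201.4, 83.2]
orientation: [2.546, 1.84, 0.004]
ft_force: [0.7, -0.5, 0.2]
gripper_width: 55.7
finger_force: 0.0
clock: 28.13
eef_pos: [476.7, 201.5, 83.2]
orientation: [2.545, 1.84, 0.003]
ft_force: [-1.1, 0.4, 6.7]
gripper_width: 39.1
finger_force: 30.9
[476.7 201.5  83.2] yaw of closing axis rel x: -0.319 tilt -0.001 0.7
```

```bash
python3 -m jog '[[[0,0,2,0],[0,0,4,0],[0,0,6,0],[0,0,8,0],[0.5,-4,8,0.1],[1,-8,8,0.2],[1.6,-12,8,0.235],[2.2,-16,8,0.235],[2.7,-20,8,0.235],[2.91,-22.5,8,0.235],[2.91,-22.5,7,0.235],[2.91,-22.5,6,0.235],[2.91,-22.5,5,0.235],[2.91,-22.5,4,0.235],[2.91,-22.5,3.2,0.235],[2.91,-22.5,3,0.235],[2.91,-22.5,3,0.235],[2.91,-22.5,3,0.235],[2.91,-22.5,3,0.235],[2.91,-22.5,3,0.235]]]'; python3 st.py
```

```text
clock: 29.8
eef_pos: [505.6, -23.6, 112.6]
orientation: [2.312, 2.126, 0.001]
ft_force: [0.5, -0.6, -0.7]
gripper_width: 38.9
finger_force: 30.5
[505.6 -23.6 112.6] yaw of closing axis rel x: -0.084 tilt -0.001 0.01
```

```bash
python3 -m jog '[[[0,0,-0.2,0],[0,0,-0.4,0],[0,0,-0.5,0],[0,0,-0.5,0],[0,0,-0.5,0]]]'
python3 -m jog '[[[0,0,0,0],[0,0,0,0],[0,0,0,0],[0,0,0,0],[0,0,0,0],[0,0,2,0],[0,0,5,0],[0,0,8,0],[0,0,10,0],[1,3,11,0.1],[2,7,11,0.2],[3,11,11,0.214],[4,15,11,0.214],[5,19,11,0.214],[6,22,11,0.214],[6.8,23.9,11,0.214],[6.8,23.9,11,0.214],[6.8,23.9,11,0.214],[6.8,23.9,11,0.214]]]' 0.3
python3 st.py;python3 chk.py 1,30 2,16
```

```text
clock: 30.22
eef_pos: [505.2, -23.8, 107.2]
orientation: [2.313, 2.126, 0.0]
ft_force: [-0.7, 0.1, 0.9]
gripper_width: 39.0
finger_force: 30.7
clock: 31.8
eef_pos: [572.7, 214.6, 216.7]
orientation: [-2.072, -2.361, 0.002]
ft_force: [-0.5, 0.0, -0.2]
gripper_width: 55.2
finger_force: 0.0
[572.7 214.6 216.7] yaw of closing axis rel x: 0.13 tilt -0.0 0.21
bay 1 err local [-1.4 -0. ] yaw err 0.007 [38.4, 26.1] | side [-5.3 12.5] [63.1, 45.5, 1.556]
bay 2 err local [-0.2  0.2] yaw err 0.001 [38.1, 26.1] | side [ -0.4 -18.5] [64.3, 46.4, 1.556]
```

Run:
```python
from h import *; from top import topface
a=snap('top','t9');b=snap('side','s9')
for n,u,v in(('bA',171,237),('bB',200,242)):
    q=px(b,w(a,u,v,22)); print(n,topface(a,u,v,22,215),topface(b,*q,22,235))
cv2.imwrite('pics/l.png',np.hstack([cv2.resize(a['img'][200:320,130:290,::-1],(400,300)),cv2.resize(b['img'][140:260,180:340,::-1],(400,300))]))
```

```text
Traceback (most recent call last):
  File "top.py", line 6, in topface
    i=l[rad*k,rad*k] or 1+np.argmax(st[1:,4]); m=(l==i).astype(np.uint8)
                          ~~~~~~~~~^^^^^^^^^^
ValueError: attempt to get argmax of an empty sequence
```

Run:
```python
import cv2,numpy as np
a=cv2.imread('pics/t9.png');b=cv2.imread('pics/s9.png')
cv2.imwrite('pics/l.png',np.hstack([cv2.resize(a[200:320,130:290],(400,300)),cv2.resize(b[140:260,180:340],(400,300))]))
```

```text
(no output)
```

View pics/l.png

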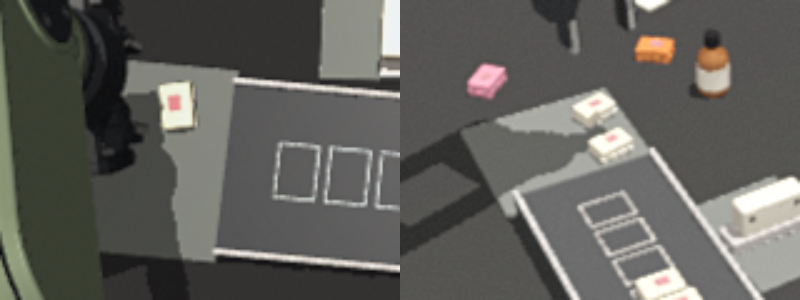

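Both remaining blocks are still where they were measured: left panel (177,106) for bB, and bA at (595,107) in the right panel. Picking bB.

```bash
python3 -m jog '[[[0.07,0.06,-3,0],[0.07,0.06,-6,0],[0.07,0.06,-9,0],[0.07,0.06,-11,0],[0.07,0.06,-12.5,0],[0.07,0.06,-13.2,0],[0.07,0.06,-13.45,0],[0.07,0.06,-13.45,0],[0.07,0.06,-13.45,0],[0.07,0.06,-13.45,0]]]'
python3 -m jog '[[[0,0,0,0],[0,0,0,0],[0,0,0,0],[0,0,0,0],[0,0,0,0],[0,0,0,0],[0,0,0,0],[0,0,0,0]]]' -1 30; python3 st.py
```

```text
clock: 32.83
eef_pos: [574.7, 216.0, 84.0]
orientation: [2.072, 2.36, 0.004]
ft_force: [0.1, 0.2, 0.4]
gripper_width: 55.7
finger_force: 0.0
clock: 33.5
eef_pos: [574.5, 216.1, 83.8]
orientation: [2.072, 2.36, 0.003]
ft_force: [-0.4, -0.3, 5.7]
gripper_width: 39.2
finger_force: 31.5
[574.5 216.1  83.8] yaw of closing axis rel x: 0.13 tilt -0.001 0.21
```

```bash
python3 -m jog '[[[0,0,2,0],[0,0,4,0],[0,0,6,0],[0,0,8,0],[-1,-3,8,-0.1],[-2.2,-7,8,-0.2],[-3.5,-11,8,-0.214],[-5,-15,8,-0.214],[-6,-18,8,-0.214],[-6.49,-19.5,8,-0.214],[-6.49,-19.5,7,-0.214],[-6.49,-19.5,6,-0.214],[-6.49,-19.5,5,-0.214],[-6.49,-19.5,4,-0.214],[-6.49,-19.5,3.2,-0.214],[-6.49,-19.5,3,-0.214],[-6.49,-19.5,3,-0.214],[-6.49,-19.5,3,-0.214],[-6.49,-19.5,3,-0.214],[-6.49,-19.5,3,-0.214]]]'; python3 st.py
```

```text
clock: 35.17
eef_pos: [509.4, 21.0, 113.1]
orientation: [2.312, 2.126, 0.002]
ft_force: [0.4, -0.1, 1.0]
gripper_width: 39.1
finger_force: 30.9
[509.4  21.  113.1] yaw of closing axis rel x: -0.084 tilt -0.001 0.1
```

```bash
python3 -m jog '[[[0,0,-0.2,0],[0,0,-0.4,0],[0,0,-0.5,0],[0,0,-0.5,0],[0,0,-0.5,0]]]'
python3 -m jog '[[[0,0,0,0],[0,0,0,0],[0,0,0,0],[0,0,0,0],[0,0,0,0],[0,0,2,0],[0,0,5,0],[0,0,8,0],[0,0,10,0],[1,3,11,0.1],[2,7,11,0.2],[3,11,11,0.296],[4,15,11,0.296],[5,19,11,0.296],[6,22,11,0.296],[7.55,26.05,11,0.296],[7.55,26.05,11,0.296],[7.55,26.05,11,0.296],[7.55,26.05,11,0.296]]]' 0.3
python3 st.py;python3 chk.py 1,30 2,16 3,16
python3 - <<'E'
from h import *
b=snap('side','s10');a=robot.snapshot('top')
q=px(b,w(a,171,237,22))
print(fitbox([b],[584.7,280.8,.21],BLK(16),thr=165,rad=16))
cv2.imwrite('pics/m.png',cv2.resize(b['img'][140:260,180:340,::-1],(800,600)))
E
```

```text
clock: 35.58
eef_pos: [509.0, 20.8, 107.8]
orientation: [2.313, 2.126, 0.0]
ft_force: [0.1, -0.1, 3.2]
gripper_width: 39.1
finger_force: 31.2
clock: 37.17
eef_pos: [584.0, 281.1, 217.0]
orientation: [-1.973, -2.444, 0.003]
ft_force: [0.3, -0.5, -0.1]
gripper_width: 55.5
finger_force: 0.0
[584.  281.1 217. ] yaw of closing axis rel x: 0.213 tilt -0.0 0.22
bay 1 err local [-1.4 -0. ] yaw err 0.007 [38.7, 26.2] | side [-4.9 12.8] [61.3, 44.7, 1.533]
bay 2 err local [-0.2  0.2] yaw err 0.001 [38.2, 26.3] | side [  0.  -18.1] [62.5, 45.5, 1.533]
bay 3 err local [-0.3  1.5] yaw err 0.009 [38.3, 28.2] | side [-1.3 -1. ] [39.6, 32.6, -0.067]
(array([5.86275852e+02, 2.81622709e+02, 2.44030392e-01]), np.float64(0.07984985497355401))
```

View pics/m.png

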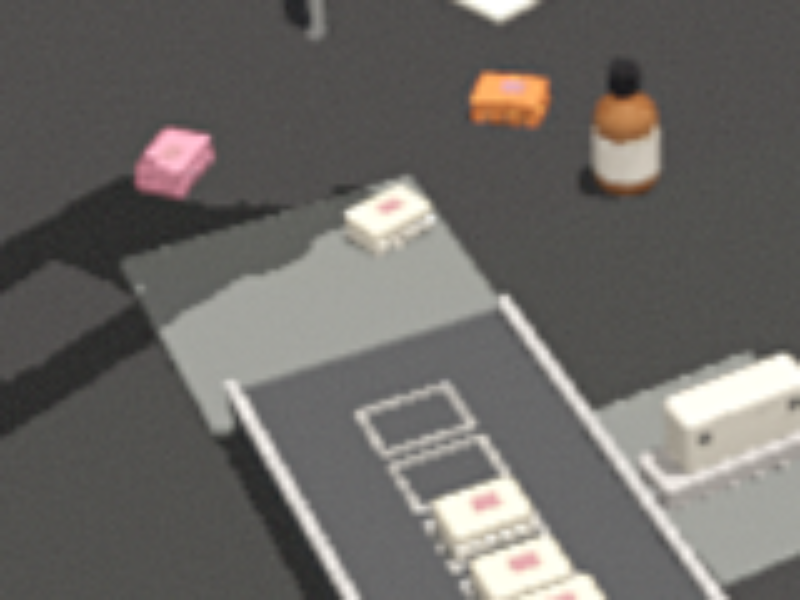

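bA is unmoved and the three placed blocks are in bays 1–3. Picking bA.

```bash
python3 -m jog '[[[0.07,-0.03,-3,0],[0.07,-0.03,-6,0],[0.07,-0.03,-9,0],[0.07,-0.03,-11,0],[0.07,-0.03,-12.5,0],[0.07,-0.03,-13.2,0],[0.07,-0.03,-13.45,0],[0.07,-0.03,-13.45,0],[0.07,-0.03,-13.45,0],[0.07,-0.03,-13.45,0]]]'
python3 -m jog '[[[0,0,0,0],[0,0,0,0],[0,0,0,0],[0,0,0,0],[0,0,0,0],[0,0,0,0],[0,0,0,0],[0,0,0,0]]]' -1 30; python3 st.py
```

```text
clock: 38.2
eef_pos: [585.9, 281.3, 84.6]
orientation: [1.973, 2.443, 0.004]
ft_force: [0.3, -0.2, 0.2]
gripper_width: 55.4
finger_force: 0.0
clock: 38.87
eef_pos: [585.8, 281.4, 84.5]
orientation: [1.973, 2.443, 0.003]
ft_force: [-0.7, 0.2, 6.4]
gripper_width: 39.5
finger_force: 31.5
[585.8 281.4  84.5] yaw of closing axis rel x: 0.212 tilt -0.001 0.22
```

```bash
python3 -m jog '[[[0,0,2,0],[0,0,4,0],[0,0,6,0],[0,0,8,0],[-1,-3,8,-0.1],[-2.2,-7,8,-0.2],[-3.5,-11,8,-0.296],[-5,-15,8,-0.296],[-6.2,-18.5,8,-0.296],[-7.25,-21.7,8,-0.296],[-7.25,-21.7,7,-0.296],[-7.25,-21.7,6,-0.296],[-7.25,-21.7,5,-0.296],[-7.25,-21.7,4,-0.296],[-7.25,-21.7,3.2,-0.296],[-7.25,-21.7,3,-0.296],[-7.25,-21.7,3,-0.296],[-7.25,-21.7,3,-0.296],[-7.25,-21.7,3,-0.296],[-7.25,-21.7,3,-0.296]]]'; python3 st.py
```

```text
clock: 40.53
eef_pos: [513.1, 64.3, 113.6]
orientation: [2.312, 2.126, 0.001]
ft_force: [-0.1, 0.3, -0.0]
gripper_width: 39.0
finger_force: 30.8
[513.1  64.3 113.6] yaw of closing axis rel x: -0.084 tilt -0.001 0.19
```

```bash
python3 -m jog '[[[0,0,-0.2,0],[0,0,-0.4,0],[0,0,-0.5,0],[0,0,-0.5,0],[0,0,-0.5,0]]]'
python3 -m jog '[[[0,0,0,0],[0,0,0,0],[0,0,0,0],[0,0,0,0],[0,0,0,0],[0,0,2,0],[0,0,5,0],[0,0,8,0],[0,0,11,0],[-1,4,14,0],[-2,8,14,0],[-3,12,14,0],[-4,16,14,0],[-5,20,14,0],[-6,24,14,0],[-7,28,14,0],[-8,32,14,0],[-8,32,14,0],[-8,32,14,0]]]' 0.3
python3 chk.py 1,30 2,16 3,16 4,16
python3 - <<'E'
from h import *
a=snap('top','t11');b=snap('side','s11')
i=cv2.resize(a['img'][170:340,210:450,::-1],(800,567),interpolation=cv2.INTER_CUBIC);cv2.imwrite('pics/n.png',i)
E
```

```text
clock: 40.95
eef_pos: [512.7, 64.0, 108.4]
orientation: [2.313, 2.126, 0.0]
ft_force: [-0.9, 0.0, 3.0]
gripper_width: 39.3
finger_force: 31.2
clock: 42.53
eef_pos: [431.8, 386.3, 247.6]
orientation: [-2.308, -2.131, 0.0]
ft_force: [0.2, -0.6, -0.4]
gripper_width: 55.5
finger_force: 0.0
bay 1 err local [-1.4 -0. ] yaw err 0.002 [38.4, 26.0] | side [-4.8 12.9] [61.2, 44.5, 1.533]
bay 2 err local [-0.2  0.2] yaw err 0.001 [38.1, 26.1] | side [  0.2 -18.1] [62.3, 45.3, 1.533]
bay 3 err local [-0.3  1.4] yaw err 0.009 [38.0, 27.9] | side [-1.3 -4.9] [39.2, 38.4, -0.083]
bay 4 err local [-0.2  0.5] yaw err 0.006 [38.1, 27.8] | side [-1.3 -3. ] [39.5, 29.9, -0.074]
```

View pics/n.png

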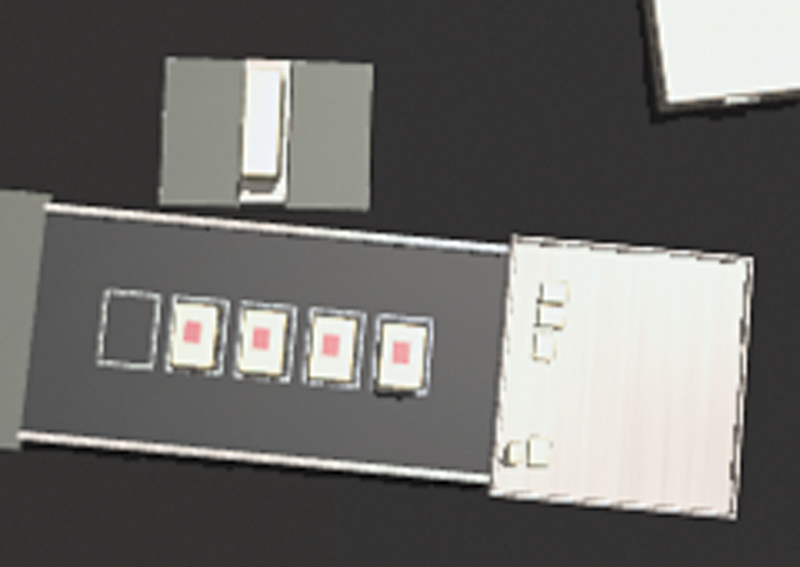

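All four blocks sit inside bays 1–4 and the scraper is on its mat. One chip at crop (510,453) looks tilted at the tray's wall, so I'll enlarge it.

Run:
```python
import cv2,numpy as np
a=cv2.imread('pics/t11.png')[290:320,345:385];b=cv2.imread('pics/s11.png')
b=b[290:330,262:312]
cv2.imwrite('pics/o.png',np.hstack([cv2.resize(a,(400,300),interpolation=cv2.INTER_CUBIC),cv2.resize(b,(400,300),interpolation=cv2.INTER_CUBIC)]))
from h import *
s=robot.snapshot('top')
c=np.array([507.9,20.0])
for u,v in((363,306),(361,306),(365,306)):print(R(.084)@(w(s,u,v,12)[:2]-c))
```

```text
[ -57.68804225 -164.6205984 ]
[ -58.09155624 -160.32151216]
[ -57.28453336 -168.91963019]
```

View pics/o.png

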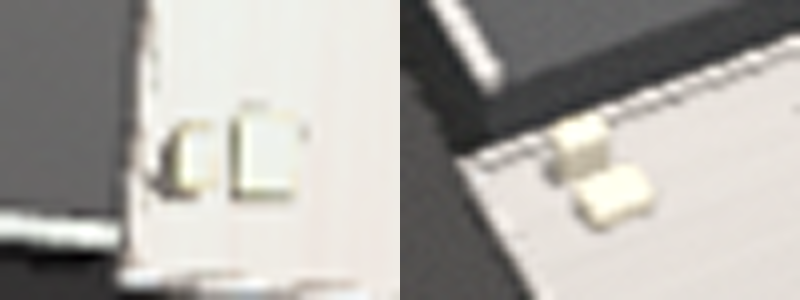

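That chip stands on its edge but is fully inside the tray wall: its centre is about 11 mm beyond the tray's outer edge. Handing in.

```bash
python3 -c "
from bench import robot
print(robot.close_job())"
```

```text
the job is handed in; nothing more can be done
None
```

I swept all five chips into the tray and put the scraper back upright on its mat. The control block is in bay1 next to the tray, with the three ordinary blocks in bays 2–4, and I handed the job in at about 43 s; the bottle, slide box and beaker were not touched, and no verdict was returned.

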